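# Unlatch the dish clamp and hold its arm up

## Robot

A 6-joint arm with a two-finger parallel gripper is mounted at the origin on a cart in front of the work surface, level with it; the furniture and walls round the work are solid. World frame = base frame: x ahead of the robot, y to its left, z up, the work surface at z = 0. Lengths are in m, angles in rad, forces in N, time in s.
With the tool pointing down it reaches from about 0.35 to 0.775 m from the base axis. Payload 7.3 kg.
Tool frame: the origin (TCP) lies on the centre line of the jaws, within the pads' length; the fingertips stand ctrl.tips_ahead ahead of it and the grasp point (between the pads) is the TCP (ctrl.tips_ahead is the distance from the TCP to the fingertips, in m); x points along the fingers, y is the direction in which the jaws open and shut, and the axes are right-handed (so a half turn about x gives the same grasp; the last joint's range is limited). The gripper opens to 92 mm and grips with 3 to 60 N. Pads are 19 mm wide; open, the fingers measure 130 mm over their backs; the gripper's body (75 mm by 190 mm) begins 47 mm behind the grasp point.
Start: joints at [-1.293, 0.342, 1.524, -0, 1.275, -0.146], TCP at [0.216, -0.479, 0.246] pointing down, gripper open.
Joint ranges: [-2.53, 2.53], [-0.77, 2.02], [0.04, 2.7], [-1, 4.14], [0.28, 2.66], [-3.11, 3.11]. Speed limits (rad/s): [2.57, 2.57, 3.14, 3.14, 3.14, 3.14].

## Interface

Orientations are given as a 3x3 rotation matrix whose columns are the frame's x, y, z axes.
In Python, from workcell import ctrl gives the robot as it stands. The module is installed in compiled form; this text tells all that it offers.
- The arm moves only by the tool play_rows, never from a script. Its argument "steps" is a list of rows, each a list of 5 numbers: the opening, from 0 (shut) to 1 (fully open), then the shift along the world's x, y, z in units of 0.25 m (1.0 is 0.25 m), then the turn about the world's z in units of 360 degrees (1.0 is 360 degrees). A call has exactly 8 rows; each row is the pose to reach, as a shift and turn from the pose commanded when the call began, turning the shorter way round; what a row does not reach only later rows make up. A row lasts 1/10 s, in which the tool goes at most 50 mm and 8.59 degrees, less where a joint would pass 70% of its speed; a pose out of reach is approached as far as the arm can. A call with a number of a shift or a turn outside -1 to 1 is refused whole. A call with a gripper value outside its range is refused whole. The fingers move at their own pace and stop on an object; "newtons" is the grip in N (left out, the last holds). Time passes only in rows, so rows that repeat a pose let the fingers close, or fill a call up. It gives the time, the measured TCP pose, the force and the opening at its end, in the units of the state.
- ctrl.observe(): the state, without advancing time (a new reading comes with each control period).
- ctrl.grab_frame(name): name is "side" or "top"; returns a dict with "img" (480x640x3 uint8, red, green, blue), "fx", "fy", "cx", "cy" (pixels), "origin" and "attitude" of the camera in the world. Camera axes: x right, y down, z forward; pixel columns grow to the right and rows downward; lengths in m; the calibration is good to about 2 mm. A picture is of the moment at which its call begins. There is no depth.
- ctrl.close_job(): hands the job in, once; it reports no verdict.
The state is a dict: "clock": time; "joints": joint angles; "qvel": joint speeds; "effort": joint torques, N m; "ee_pos": TCP position; "tool_rot": TCP orientation; "contact_force": force on the tool from outside, world axes, zero at the start; "moment": the same for the moment, N m; "finger_gap": finger opening in m.
Only numpy, scipy, OpenCV 4.12 (cv2) and the standard library are available. Lean on these libraries where they do the work, as an engineer would, in place of code of your own. Each camera call takes 0.05 s, during which the arm holds its last target.

## Task

Draw the orange knob of the blue dish clamp straight out against its spring, so that the latch lets go of the ball stud, and swing the clamp's arm up until its coupler end is at least 6 cm higher than it was. Finish while still holding the arm up, without letting go, so that a colleague can take out the dish; leave the dish in place and do not push the bung, vial or spindle nearby.

Things in the scene. Friction and masses are not known exactly. Their poses are not given: they have to be found in the camera images.
- clamp: Fixed dish clamp: blue base 104 x 256 mm, top 20 mm above the worktop. Origin: centre of its underside; z up, y along the arm from the ball stud (y = -90 mm) to the hinge (y = +90 mm). The latch is drawn towards -x. Dish in the middle. The steel ball stud, 24 mm wide, flat below, top at 69 mm, is hidden in the coupler. Arm: aluminium bar 24 mm wide, 56 to 68 mm high, its pad just above the dish.
- clamp_arm (a joint): Angle of the hinged arm, rad: 0 = down with its coupler on the stud, grows as the free end swings up (to 1.25 at most). While the latch is shut it cannot rise by more than about 0.02. It falls back by its own weight when let go; it takes about 2 to 3 N at the knob to lift it.
- latch (a joint): How far the latch is drawn out of the coupler, m: 0 = shut, 0.014 = end stop; from about 0.006 on it is clear of the stud, 0.010 or more is safe. A spring shuts it (3.6 N when shut, 8 N fully drawn); it slides in the arm along the clamp's x axis, outward = -x of the clamp.
- knob (a point): Middle of the grip of the orange spool-shaped latch knob, on its axis, at (-59, -90, 66) mm in the clamp's frame at the start. Axis along the clamp's x; grip 18 mm in diameter, 30 mm long, between flanges 26 mm in diameter. Fixed to the latch, so pulling it draws the latch and lifting it lifts the arm. Pinched from the clamp's +y and -y sides it turns between the fingers as the arm swings.
- coupler (a point): Centre of the coupler, the dark steel socket (43 mm wide, top 82 mm above the worktop) at the free end of the arm, 63 mm above the worktop at the start, 180 mm from the hinge axis.
- clamp_hinge (a point): Middle of the arm's hinge axis, which lies along the clamp's x axis, 58 mm above the worktop, at (0, 90, 58) mm in the clamp's frame.
- dish_mid (a point): Centre of the clear open shallow dish, 94 mm in diameter, 17 mm high, lying loose on the clamp's base under the arm.
- bung_mid (a point): Centre of the brown rubber bung, 28 mm wide, 26 mm high, standing loose near the clamp.
- vial_mid (a point): Centre of the small vial with a black cap, 27 mm wide, 56 mm high, standing loose to the right of the clamp.
- wide_spindle: Steel viscometer spindle with a wide cylinder and a small green collar, 56 x 83 x 25 mm, lying loose near the clamp. Origin: centre of its underside.
Mind the look-alikes: they are no part of the job. Of the things that look like the part that bears dish_mid, the middle-sized one is meant.

How it is judged:
By the outcome, as a careful person would: the job done as asked, in the order asked, and still so for the second after the job is handed in, while the arm keeps its last pose, push and grip.
It also fails if it takes over 32 s, if anything falls off the work surface, if the arm or the gripper's body presses on something with over 40 N, if the wrist force passes 120 N, or if a joint passes its speed limit or range.

## Working session

There is one attempt and no reset: what is moved stays moved. The work goes in short steps, Python scripts to look and compute and a tool call to move; the robot and the scene stay as the last step left them, time stands still between calls to the robot, and variables do not carry over. Pictures are saved under pics/ and viewed, and the job is handed in when it is done.

Besides the shell and the picture viewer there is one more tool, called after "Call:" in YAML: its name, and indented under it one key for each argument. play_rows: Moves the arm, as the interface text tells. Shifts and turns lie within -1 to 1; 1 stands for 0.25 m of shift or 360 degrees of turn. Its arguments: {"type":"object","properties":{"steps":{"type":"array"},"newtons":{"type":"number"}},"required":["steps"]}

```bash
mkdir -p pics
cat > h.py <<'E'
import numpy as np, cv2
from workcell import ctrl
def grab(n,fn):
    f=ctrl.grab_frame(n); cv2.imwrite('pics/'+fn,f['img'][:,:,::-1]); 
    np.savez('pics/'+fn+'.npz',**{k:np.array(v) for k,v in f.items()}); return f
def load(fn): return dict(np.load('pics/'+fn+'.npz'))
def ray(f,u,v):
    d=np.array([(u-f['cx'])/f['fx'],(v-f['cy'])/f['fy'],1.0]); return np.array(f['origin']),np.array(f['attitude'])@d
def onz(f,u,v,z):
    o,d=ray(f,u,v); return o+d*(z-o[2])/d[2]
def two(f,p,g,q):
    o,d=ray(f,*p);a,b=ray(g,*q); d=d/np.linalg.norm(d);b=b/np.linalg.norm(b)
    A=np.stack([d,-b],1); s=np.linalg.lstsq(A,a-o,rcond=None)[0]
    P,Q=o+d*s[0],a+b*s[1]; return (P+Q)/2,np.linalg.norm(P-Q)
def proj(f,P):
    c=np.array(f['attitude']).T@(np.array(P)-f['origin']); return f['fx']*c[0]/c[2]+f['cx'],f['fy']*c[1]/c[2]+f['cy']
E
python3 - <<'E'
from h import *
for n in('side','top'):
    f=grab(n,n+'0.png'); print(n,f['fx'],f['cx'],f['cy'],f['origin'],np.array(f['attitude']).round(3).tolist())
print(ctrl.tips_ahead, ctrl.observe())
E
```

```text
side 495.95917602129197 316.73109253402646 246.00516927962838 [ 0.39156137 -0.79315714  0.59979741] [[0.994, -0.075, 0.084], [-0.11, -0.487, 0.866], [-0.023, -0.87, -0.492]]
top 498.0534773452593 318.42866796860017 240.58458526777088 [0.3198137  0.16458423 0.99613453] [[-0.056, -0.977, 0.207], [-0.998, 0.054, -0.016], [0.004, -0.207, -0.978]]
0.019 {'clock': 0.1, 'joints': array([-1.29297775e+00,  3.42657631e-01,  1.52492743e+00,  8.01787477e-06,
        1.27539249e+00, -1.45989118e-01]), 'qvel': array([-2.40860951e-05, -3.68689601e-03, -1.56563467e-03,  1.92700721e-03,
        2.93531042e-04, -7.07274354e-04]), 'effort': array([ 1.64631252e-03, -4.32003415e+01, -2.44696105e+01,  7.19140680e-02,
        5.26721345e-02, -4.11234601e-05]), 'ee_pos': array([ 0.21583204, -0.47821259,  0.24510999]), 'tool_rot': array([[-3.72443411e-04,  4.11231863e-01, -9.11530699e-01],
       [ 1.33389845e-03, -9.11529747e-01, -4.11231979e-01],
       [-9.99999041e-01, -1.36905003e-03, -2.09048298e-04]]), 'contact_force': array([ 1.03744876, -0.24270041, -0.22037204]), 'moment': array([-0.01190897, -0.0227336 ,  0.01827734]), 'finger_gap': 0.09168818280195232}
```

View pics/side0.png

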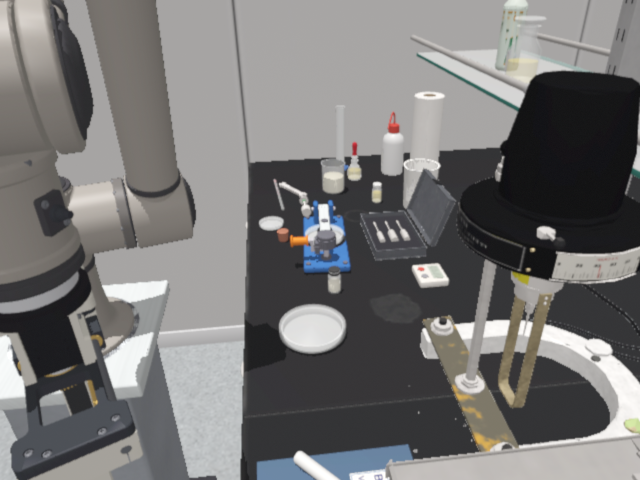

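View pics/top0.png

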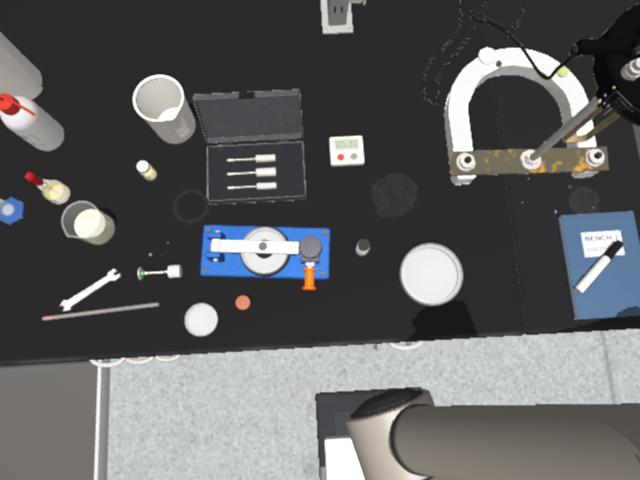

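Run:
```python
from h import *
f=load('top0.png'); im=f['img']; hsv=cv2.cvtColor(im,cv2.COLOR_RGB2HSV)
b=cv2.inRange(hsv,(100,120,60),(125,255,255)); b[:, :190]=0;b[:,345:]=0;b[:215]=0;b[290:]=0
pts=cv2.findNonZero(b); r=cv2.minAreaRect(pts); box=cv2.boxPoints(r); print('box',box)
W=np.array([onz(f,*p,0.02) for p in box]); print(W.round(4)); print('ctr',W.mean(0))
for i in range(4): print(np.linalg.norm(W[i]-W[(i+1)%4]))
for fn in('top0.png','side0.png'):
    g=load(fn); h=cv2.cvtColor(g['img'],cv2.COLOR_RGB2HSV)
    o=cv2.inRange(h,(5,180,120),(16,255,255)); n,l,s,c=cv2.connectedComponentsWithStats(o)
    for i in range(1,n):
        if s[i][4]>30: print(fn,s[i],c[i], cv2.minAreaRect(cv2.findNonZero((l==i).astype('uint8'))))
cv2.imwrite('pics/top0c.png',cv2.resize(im[210:340,130:390,::-1],None,fx=3,fy=3,interpolation=cv2.INTER_CUBIC))
s=load('side0.png')['img'];cv2.imwrite('pics/side0c.png',cv2.resize(s[170:310,240:400,::-1],None,fx=4,fy=4,interpolation=cv2.INTER_CUBIC))
```

```text
box [[199.53995 276.1011 ]
 [201.04483 223.42984]
 [330.42496 227.12643]
 [328.92007 279.7977 ]]
[[0.4679 0.387  0.02  ]
 [0.5748 0.3832 0.02  ]
 [0.5526 0.1232 0.02  ]
 [0.4463 0.1327 0.02  ]]
ctr [0.5103904  0.25653533 0.02      ]
0.10696671774421421
0.260959638141002
0.1067853053941551
0.2551958657070407
top0.png [302 269  14  21 159] [308.67295597 280.47169811] ((308.5, 279.0), (20.0, 13.0), 90.0)
side0.png [290 235  18  11 109] [297.28440367 240.83486239] ((298.3695068359375, 239.54205322265625), (10.044368743896484, 16.895828247070312), 86.18592071533203)
```

View pics/top0c.png

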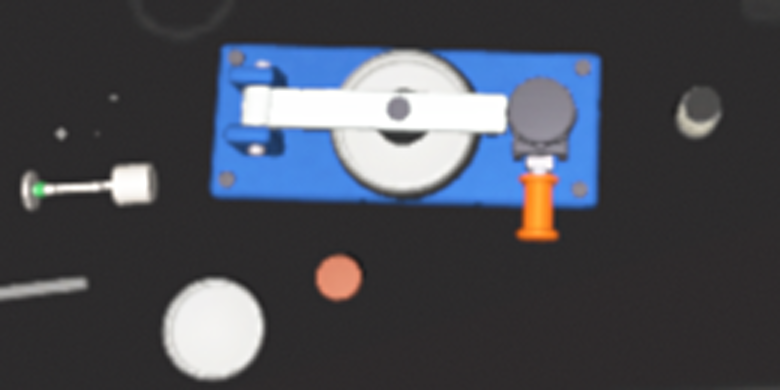

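View pics/side0c.png

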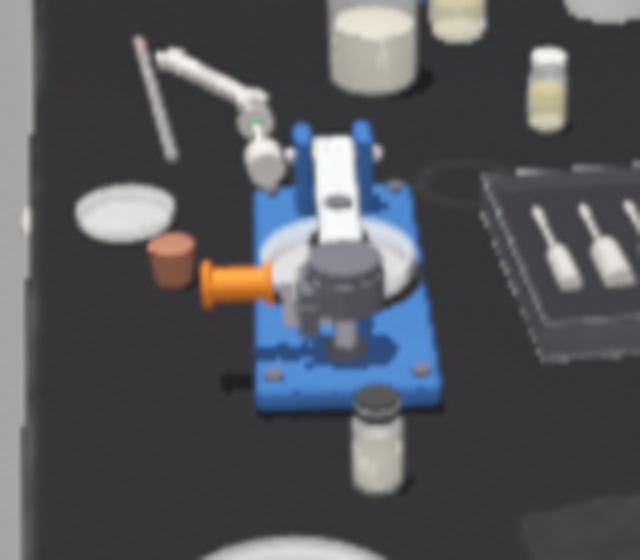

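Run:
```python
from h import *
t=load('top0.png');s=load('side0.png')
print('knob tri',two(t,(308.7,280.0),s,(297.3,240.8)), two(t,(308.5,279.2),s,(298.2,239.8)))
for z in(.066,.07): print('knob top',onz(t,308.7,280,z),'side',onz(s,297.3,240.8,z))
# flange ends in top crop: outer (538,236)/3 , inner(538,178)/3
for u,v in((538,238),(539,176)): print('flange',onz(t,130+u/3,210+v/3,.07))
# corners from crop
C=[(222,45),(600,56),(597,207),(211,197)]
W=np.array([onz(t,130+u/3,210+v/3,.02) for u,v in C]);print(W.round(4),W.mean(0))
for i in range(4):
  d=W[(i+1)%4]-W[i];print(np.linalg.norm(d).round(4),np.degrees(np.arctan2(d[1],d[0])).round(1))
# coupler top, hinge bar
print('coupler',onz(t,130+541/3,210+110/3,.082),'hinge',onz(t,130+257/3,210+105/3,.068))
for n,u,v,z in(('bung',338,278,.026),('vial',703,103,.056),('spindle',132,185,.025)): print(n,onz(t,130+u/3,210+v/3,z))
yaw=np.radians(-4.7);R=np.array([[np.cos(yaw),-np.sin(yaw)],[np.sin(yaw),np.cos(yaw)]])
print('pred knob',W.mean(0)[:2]+R@[-.059,-.09],'coupler',W.mean(0)[:2]+R@[0,-.09],'hinge',W.mean(0)[:2]+R@[0,.09])
```

```text
knob tri (array([0.44218746, 0.172144  , 0.06797434]), np.float64(0.0007593995231872546)) (array([0.44387308, 0.17242884, 0.07011544]), np.float64(0.0016402538649082383))
knob top [0.44206406 0.17215226 0.066     ] side [0.44275796 0.17582525 0.066     ]
knob top [0.44153833 0.17211971 0.07      ] side [0.44237432 0.1685642  0.07      ]
flange [0.42402341 0.1718586  0.07      ]
flange [0.46280907 0.1691847  0.07      ]
[[0.5712 0.3773 0.02  ]
 [0.5495 0.1242 0.02  ]
 [0.4479 0.1325 0.02  ]
 [0.4686 0.3854 0.02  ]] [0.50929503 0.25486431 0.02      ]
0.254 -94.9
0.102 175.4
0.2538 85.3
0.1029 -4.5
coupler [0.50241555 0.16568206 0.082     ] hinge [0.51844782 0.34508436 0.068     ]
bung [0.41036421 0.30260445 0.026     ]
vial [0.5063942  0.06156341 0.056     ]
spindle [0.47869979 0.4358563  0.025     ]
pred knob [0.44311896 0.17000132] coupler [0.50192056 0.16516694] hinge [0.51666949 0.34456167]
```

Call:
play_rows:
  steps:
    - [0.65,0.1,0.14,0,0]
    - [0.65,0.2,0.3,0,0]
    - [0.65,0.32,0.46,0,0]
    - [0.65,0.43,0.62,0,0]
    - [0.65,0.54,0.78,0,0]
    - [0.65,0.64,0.92,0,-0.01]
    - [0.65,0.68,1.0,0,-0.02]
    - [0.65,0.68,1.0,0,-0.02]
  newtons: 30

```text
clock: 0.9
ee_pos: [0.3867, -0.2261, 0.2455]
tool_rot: [[-0.0, 0.297, -0.955], [0.001, -0.955, -0.297], [-1.0, -0.001, 0.0]]
contact_force: [0.6, -0.5, -0.2]
finger_gap: 0.0595
```

Call:
play_rows:
  steps:
    - [0.65,0.03,0.16,0,-0.01]
    - [0.65,0.06,0.34,0,-0.02]
    - [0.65,0.1,0.52,0,-0.03]
    - [0.65,0.13,0.7,0,-0.04]
    - [0.65,0.16,0.86,0,-0.05]
    - [0.65,0.18,0.96,0,-0.06]
    - [0.65,0.2,1.0,0,-0.061]
    - [0.65,0.2,1.0,0,-0.061]

```text
clock: 1.7
ee_pos: [0.4362, 0.0218, 0.2455]
tool_rot: [[-0.0, -0.082, -0.997], [-0.0, -0.997, 0.082], [-1.0, 0.0, 0.0]]
contact_force: [-0.1, -0.4, 1.1]
finger_gap: 0.0596
```

Run:
```python
from h import *
o=ctrl.observe();print(o['ee_pos'],o['tool_rot'].round(4).tolist(),o['joints'].round(2),o['qvel'].round(3))
p=o['ee_pos'];print('rem units',(np.array([.443,.171,.12])-p)/.25, 'turn',(-94.8-np.degrees(np.arctan2(o['tool_rot'][1,1],o['tool_rot'][0,1])))/360)
```

```text
[0.43623009 0.02175086 0.24552792] [[-0.0002, -0.0824, -0.9966], [-0.0002, -0.9966, 0.0824], [-1.0, 0.0002, 0.0002]] [-0.13  0.18  1.75 -0.    1.21  1.53] [-0.039 -0.009  0.014 -0.011  0.001 -0.03 ]
rem units [ 0.02707965  0.59699655 -0.50211169] turn -0.00019886429472341956
```

Moving over the knob at about z = 0.13, then looking.

Call:
play_rows:
  steps:
    - [0.65,0.01,0.15,0,0]
    - [0.65,0.02,0.32,0,0]
    - [0.65,0.027,0.48,0,0]
    - [0.65,0.027,0.58,-0.08,0]
    - [0.65,0.027,0.597,-0.24,0]
    - [0.65,0.027,0.597,-0.4,0]
    - [0.65,0.027,0.597,-0.46,0]
    - [0.65,0.027,0.597,-0.46,0]

```text
clock: 2.5
ee_pos: [0.4414, 0.169, 0.1284]
tool_rot: [[-0.006, -0.085, -0.996], [-0.002, -0.996, 0.085], [-1.0, 0.002, 0.005]]
contact_force: [-0.2, 0.8, -0.3]
finger_gap: 0.0596
```

Run:
```python
from h import *
f=grab('side','side1.png');t=grab('top','top1.png');o=ctrl.observe();print(o['ee_pos'],o['contact_force'].round(2))
a=cv2.resize(f['img'][140:300,200:400],None,fx=4,fy=4)[:600,:800];cv2.imwrite('pics/side1c.png',a[:,:,::-1])
print(proj(f,o['ee_pos']),proj(f,[.443,.171,.066]))
```

```text
[0.44334773 0.16968377 0.13115189] [ 0.55  0.55 -0.17]
(np.float64(296.4977564863081), np.float64(215.69275193393233)) (np.float64(297.57403770050007), np.float64(241.83015324424588))
```

View pics/side1c.png

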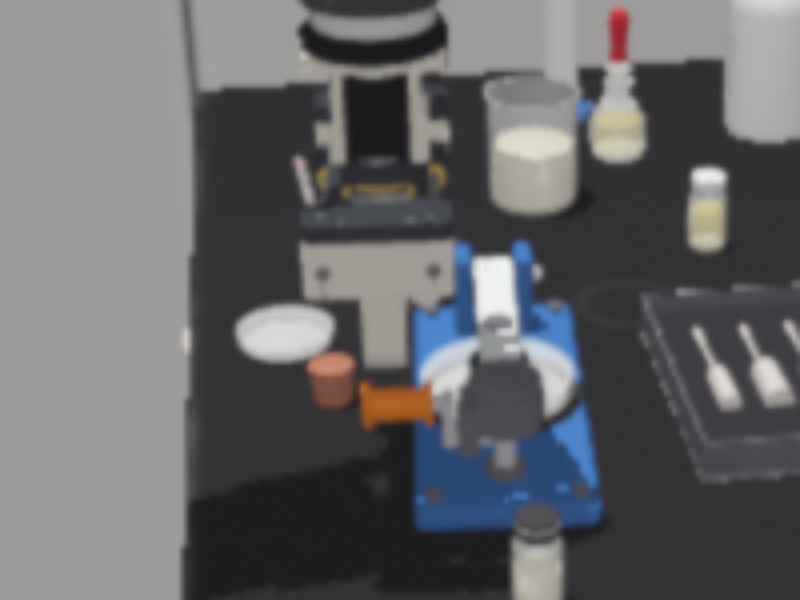

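View pics/top1.png

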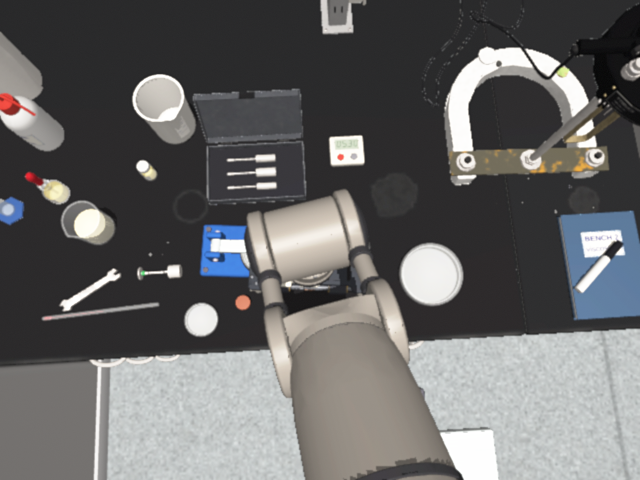

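Run:
```python
from h import *
f=load('side1.png');o=ctrl.observe();p=o['ee_pos'];R=o['tool_rot']
for w in(-.0095,0,.0095):
  for yy in(.03,.045): print(w,yy,proj(f,p+R@[.019,yy,w]))
yaw=np.radians(-4.8);X=np.array([np.cos(yaw),np.sin(yaw),0])
for k in(-.019,0,.019): print(k,proj(f,np.array([.443,.171,.066])+k*X))
g=cv2.resize(f['img'][200:260,270:340],None,fx=11,fy=10-0,interpolation=cv2.INTER_CUBIC)
cv2.imwrite('pics/side1d.png',g[:,:,::-1])
h=cv2.cvtColor(f['img'],cv2.COLOR_RGB2HSV);m=cv2.inRange(h,(5,150,60),(18,255,255))
ys,xs=np.nonzero(m[225:260,280:320]);print(xs.min()+280,xs.max()+280,ys.min()+225,ys.max()+225)
for r in range(232,252):
  x=np.nonzero(m[r,280:320])[0]
  if len(x):print(r,x.min()+280,x.max()+280)
```

```text
-0.0095 0.03 (np.float64(301.21027447838424), np.float64(229.80733156686563))
-0.0095 0.045 (np.float64(301.19088738514415), np.float64(233.12291408054975))
0 0.03 (np.float64(296.73469951734853), np.float64(229.95239467279103))
0 0.045 (np.float64(296.65909084922384), np.float64(233.2700928210825))
0.0095 0.03 (np.float64(292.258342144482), np.float64(230.09748313838335))
0.0095 0.045 (np.float64(292.1264921203249), np.float64(233.41729761436304))
-0.019 (np.float64(289.0259504118944), np.float64(242.11602264559065))
0 (np.float64(297.57403770050007), np.float64(241.83015324424588))
0.019 (np.float64(306.11869822821444), np.float64(241.5443984423491))
290 308 235 246
235 291 291
236 290 292
237 290 306
238 290 306
239 290 307
240 290 307
241 290 307
242 290 307
243 290 307
244 291 308
245 291 307
246 291 292
```

View pics/side1d.png

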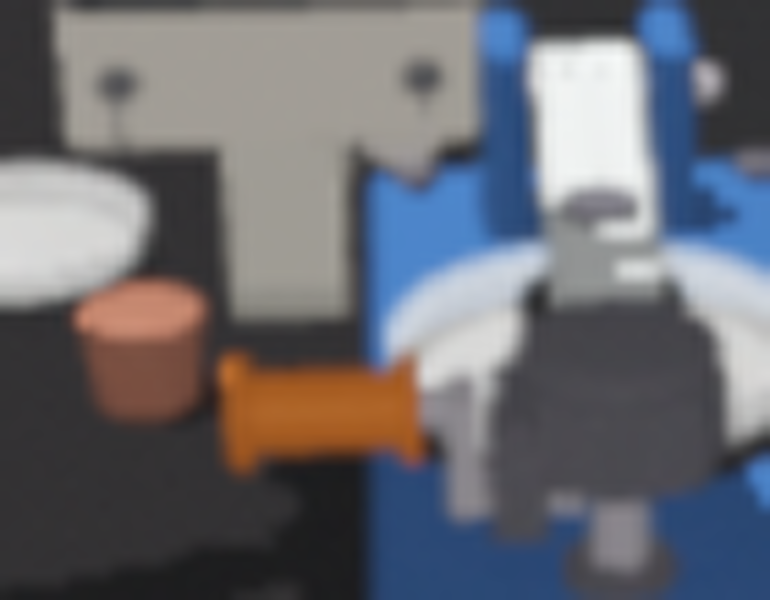

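Call:
play_rows:
  steps:
    - [0.65,0.006,0.005,-0.04,0]
    - [0.65,0.006,0.005,-0.09,0]
    - [0.65,0.006,0.005,-0.14,0]
    - [0.65,0.006,0.005,-0.19,0]
    - [0.65,0.006,0.005,-0.23,0]
    - [0.65,0.006,0.005,-0.258,0]
    - [0.65,0.006,0.005,-0.258,0]
    - [0.65,0.006,0.005,-0.258,0]

```text
clock: 3.4
ee_pos: [0.4445, 0.172, 0.0665]
tool_rot: [[0.001, -0.085, -0.996], [0.0, -0.996, 0.085], [-1.0, -0.0, -0.001]]
contact_force: [-0.0, 0.2, 0.2]
finger_gap: 0.0595
```

Run:
```python
from h import *
f=grab('side','side2.png');o=ctrl.observe();print(o['ee_pos'],o['contact_force'].round(2),o['clock'])
g=cv2.resize(f['img'][200:270,270:340],None,fx=8,fy=8,interpolation=cv2.INTER_CUBIC)
cv2.imwrite('pics/side2d.png',g[:,:,::-1])
```

```text
[0.44459041 0.17201267 0.06669874] [-0.35  0.26 -0.14] 3.45
```

View pics/side2d.png

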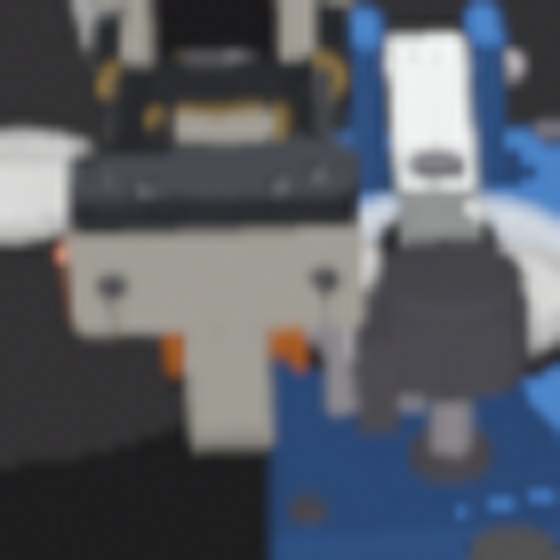

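Call:
play_rows:
  steps:
    - [0.65,0.004,0,0,0]
    - [0.3,0.004,0,0,0]
    - [0.1,0.004,0,0,0]
    - [0.1,0.004,0,0,0]
    - [0.1,0.004,0,0,0]
    - [0.1,0.004,0,0,0]
    - [0.1,0.004,0,0,0]
    - [0.1,0.004,0,0,0]
  newtons: 30

```text
clock: 4.25
ee_pos: [0.4452, 0.1721, 0.0662]
tool_rot: [[-0.0, -0.085, -0.996], [0.0, -0.996, 0.085], [-1.0, -0.0, 0.0]]
contact_force: [-0.4, 0.3, -0.3]
finger_gap: 0.0171
```

Call:
play_rows:
  steps:
    - [0.1,-0.008,0.001,0,0]
    - [0.1,-0.016,0.001,0,0]
    - [0.1,-0.024,0.002,0,0]
    - [0.1,-0.032,0.003,0,0]
    - [0.1,-0.04,0.003,0,0]
    - [0.1,-0.048,0.004,0,0]
    - [0.1,-0.048,0.004,0,0]
    - [0.1,-0.048,0.004,0,0]

```text
clock: 5.05
ee_pos: [0.4345, 0.173, 0.0666]
tool_rot: [[0.003, -0.085, -0.996], [0.0, -0.996, 0.085], [-1.0, -0.001, -0.003]]
contact_force: [6.8, -0.3, -2.5]
finger_gap: 0.0169
```

Run:
```python
from h import *
f=grab('side','side3.png');o=ctrl.observe();print(o['ee_pos'],o['contact_force'].round(2),o['clock'])
g=cv2.resize(f['img'][200:270,270:340],None,fx=8,fy=8,interpolation=cv2.INTER_CUBIC)
cv2.imwrite('pics/side3d.png',g[:,:,::-1])
```

```text
[0.43455893 0.1729941  0.06657561] [ 6.06 -0.75 -1.97] 5.1
```

View pics/side3d.png

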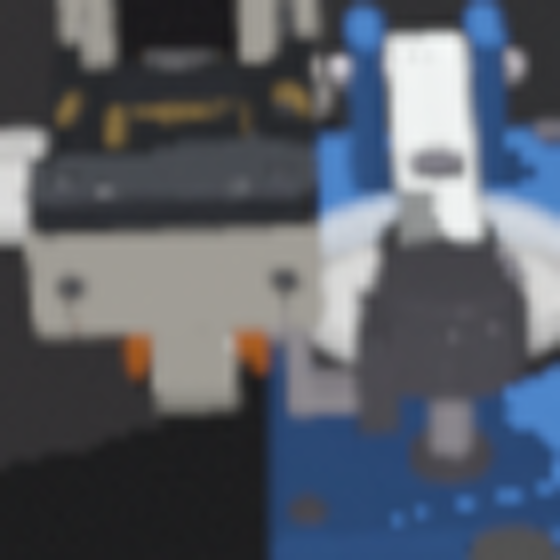

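Call:
play_rows:
  steps:
    - [0.1,-0.004,0,0,0]
    - [0.1,-0.008,0.001,0,0]
    - [0.1,-0.008,0.002,0.022,0]
    - [0.1,-0.008,0.004,0.043,0]
    - [0.1,-0.007,0.007,0.064,0]
    - [0.1,-0.007,0.01,0.086,0]
    - [0.1,-0.007,0.014,0.107,0]
    - [0.1,-0.007,0.014,0.107,0]

```text
clock: 5.9
ee_pos: [0.4331, 0.1763, 0.0938]
tool_rot: [[0.004, -0.085, -0.996], [-0.0, -0.996, 0.085], [-1.0, -0.0, -0.004]]
contact_force: [7.0, -0.9, -5.0]
finger_gap: 0.017
```

Run:
```python
from h import *
f=grab('side','side4.png');o=ctrl.observe();print(o['ee_pos'],o['contact_force'].round(2),o['clock'])
g=cv2.resize(f['img'][180:270,260:350],None,fx=6,fy=6,interpolation=cv2.INTER_CUBIC)
cv2.imwrite('pics/side4d.png',g[:,:,::-1])
```

```text
[0.43300389 0.17627267 0.09353631] [ 7.6  -1.56 -4.57] 5.95
```

View pics/side4d.png

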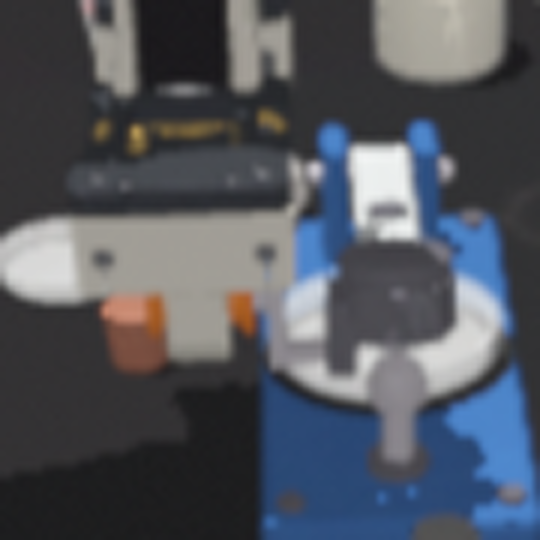

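Call:
play_rows:
  steps:
    - [0.1,0.001,0.008,0.035,0]
    - [0.1,0.0015,0.018,0.07,0]
    - [0.1,0.002,0.029,0.104,0]
    - [0.1,0.0035,0.042,0.138,0]
    - [0.1,0.005,0.056,0.171,0]
    - [0.1,0.006,0.073,0.203,0]
    - [0.1,0.008,0.091,0.234,0]
    - [0.1,0.008,0.091,0.234,0]

```text
clock: 6.75
ee_pos: [0.4351, 0.1977, 0.1528]
tool_rot: [[0.004, -0.084, -0.996], [-0.003, -0.996, 0.084], [-1.0, 0.003, -0.005]]
contact_force: [5.7, -10.8, 2.3]
finger_gap: 0.0171
```

Call:
play_rows:
  steps:
    - [0.1,0,0,0,0]
    - [0.1,0,0,0,0]
    - [0.1,0,0,0,0]
    - [0.1,0,0,0,0]
    - [0.1,0,0,0,0]
    - [0.1,0,0,0,0]
    - [0.1,0,0,0,0]
    - [0.1,0,0,0,0]

```text
clock: 7.55
ee_pos: [0.4348, 0.1972, 0.152]
tool_rot: [[0.003, -0.085, -0.996], [-0.003, -0.996, 0.085], [-1.0, 0.003, -0.003]]
contact_force: [6.3, -10.6, 1.8]
finger_gap: 0.017
```

Run:
```python
from h import *
f=grab('side','side5.png');t=grab('top','top5.png');o=ctrl.observe();print(o['ee_pos'],o['contact_force'].round(2),o['clock'],o['finger_gap'],o['qvel'].round(3))
g=cv2.resize(f['img'][150:300,240:360],None,fx=4,fy=4,interpolation=cv2.INTER_CUBIC)
h=cv2.resize(t['img'][190:340,130:390],(780,450))
cv2.imwrite('pics/side5d.png',g[:,:,::-1]);cv2.imwrite('pics/top5d.png',h[:,:,::-1])
```

```text
[0.43475674 0.19722497 0.15201232] [  6.93 -10.55   1.25] 7.65 0.017017082047328977 [ 0.001  0.001 -0.001 -0.002 -0.001  0.   ]
```

View pics/side5d.png

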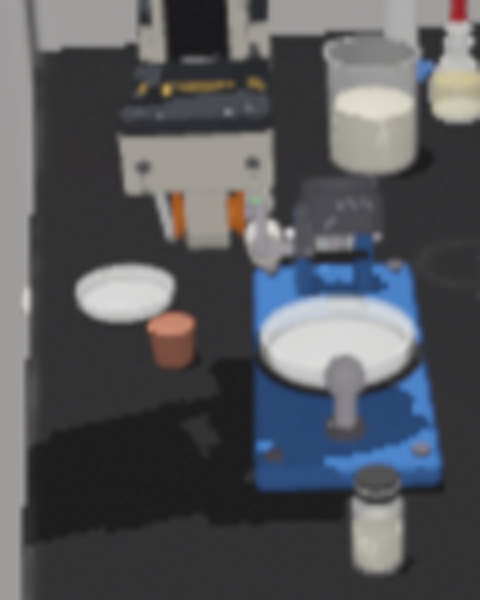

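View pics/top5d.png

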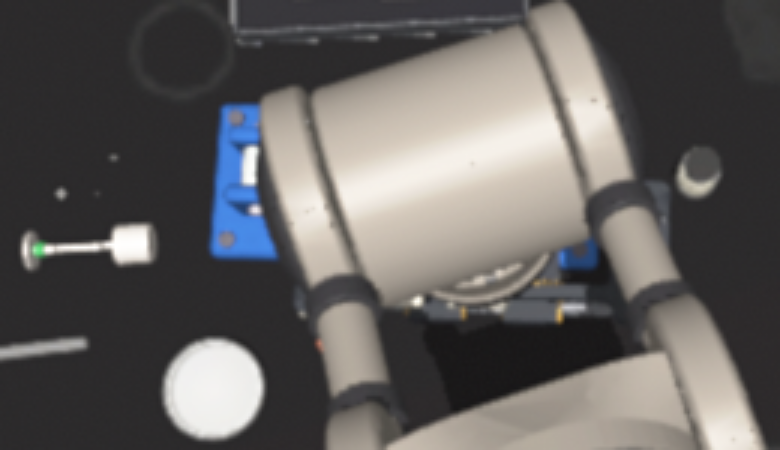

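Run:
```python
from h import *
print(ctrl.close_job())
```

```text
the job is handed in; nothing more can be done
None
```

The clamp is unlatched, and the gripper is still holding its arm up, so the dish can be taken out. I handed the job in at about 7.7 s of the 32 s allowed.

- **Release:** I pinched the orange knob from both sides at 30 N and drew it about 12 mm straight out. The wrist read about 7 N against the spring. I then followed the hinge arc to an angle of about 0.5 rad.
- **Lift:** The tool holding the knob rose from z = 0.066 to 0.152 m. The coupler should therefore be about 8.5 cm higher; I worked that out from the geometry and did not measure it separately. The side picture shows the ball stud fully exposed.
- **Hold:** Over the last 0.8 s at rest the pose crept by under 1 mm and the joint speeds were practically zero. The finger gap was 17.0 mm and the latch was still drawn against about 7 N.
- **Surroundings:** In the last pictures the dish, bung, vial and spindle looked to be where they started.

**Checks that disagreed:**
- The two cameras differed by about 3 mm on the knob's x position. I took a value between them, nudged it about 1 mm after a close-up, and the grasp held.
- A sideways force of about 10.5 N stayed on the tool at the end, probably from a small error in the arc. It was steady and well under the 40 N limit, so I left it.

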